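Close the padded vise to its gauge mark with the knurled wheel

TASK

Set the padded vise for the next silver piece: roll the top of its knurled adjuster wheel under a fingertip, stroke after stroke, until the black pointer on the moving jaw stands level with the red gauge mark on the scale, without running past the mark. Press only lightly and do not pinch the wheel, do not push the jaw or the red rider themselves, and leave the things around the vise and in the tray where they stand.

Things in the scene. Friction and masses are not known exactly. Their poses are not given: they have to be found in the camera images.
- vise: grey padded vise bolted to the table, base 84 x 250 mm, jaws 80 mm high. Origin on the table under its middle; y axis along the screw, from the knurled wheel (-y end, centre at y -92 mm) to the fixed jaw (+y end); x axis to the side with the white scale bar (rider reaches x +77 mm); z up. Yaw within +-0.6 rad
- adjuster_wheel: knurled steel wheel, diameter 64 mm, rim 22 mm wide, axle level along the vise's y axis, between two rounded cheeks (8 mm thick, radius 27 mm about the axle), so the outer 5 mm of the rim stands proud over the top and sides. Origin on the axle at mid-width, 44 mm above the table; its x and z axes turn with it. About 2 N of drag at the rim; stays where it is left
- wheel_top (a point): highest point of the wheel's rim at mid-width, 76 mm above the table (fixed to the vise, axes as the vise's). Rolling the top of the rim towards the vise's +x side closes the vise, towards -x opens it; one full turn moves the jaw 12 mm, so 10 mm of rim travel moves it about 0.6 mm. Pressing down with 4 to 10 N is enough; 38 N is too much
- moving_jaw: grey moving jaw with a cork face, 74 mm wide, 80 mm high, sliding on two rods along the vise's y axis; it closes towards +y and is driven only by the wheel. Origin on the table below its cork face, on the vise's centre line
- pointer_tip (a point): point of the black pointer that the moving jaw carries over the white scale bar, 31 mm above the table; it travels along the vise's y axis with the jaw
- gauge_mark (a point): point of the red gauge rider (red block 10 x 12 mm with a white line, on the outer edge of the scale bar), 31 mm above the table, facing the pointer. It marks the jaw setting wanted: pointer and mark are level when both have the same y in the vise's frame. At the start the pointer is 6 to 14 mm short of it (smaller y)
- teal_jar: clear jar with a teal screw lid, diameter 56 mm, height 78 mm; origin at the centre of its underside
- blue_pot: small open blue pot, rim diameter 52 mm, height 40 mm; origin at the centre of its underside
- silver_cuff: open silver cuff bracelet standing on its edge, about 60 x 48 mm, height 24 mm, 3 mm thick; origin on the table at its middle
- loupe: black loupe with a steel rim, diameter 37 mm, height 30 mm; origin at the centre of its underside
- mason_jar: glass jar with a steel lid in the tray, diameter 82 mm, height 85 mm; origin at the centre of its underside
- paper_cup: open ochre paper cup in the tray, rim diameter 78 mm, height 95 mm; origin at the centre of its underside

How it is judged:
By the outcome, as a careful person would: the job done as asked, in the order asked, and still so for the second after the job is handed in, with the robot touching nothing.
It also fails if it takes over 67 s, if anything falls off the work surface, if the arm or the gripper's body presses on something with over 40 N, if the wrist force passes 120 N, or if a joint passes its speed limit or range.

ROBOT

A 7-joint arm with a two-finger parallel gripper is mounted at the origin on the work surface. World frame = base frame: x ahead of the robot, y to its left, z up, the work surface at z = 0. Lengths are in m, angles in rad, forces in N, time in s.
With the tool pointing down it reaches from about 0.425 to 0.925 m from the base axis. Payload 6.8 kg.
Tool frame: the origin (TCP) lies where the fingers leave the gripper's body, on its centre line; the fingertips stand 73 mm ahead of it and the grasp point (between the pads) lies 54 mm ahead of it; z points along the fingers, y is the direction in which the jaws open and shut (so a half turn about z gives the same grasp; the last joint's range is limited). The gripper opens to 85 mm and grips with 20 to 120 N. Pads are 22 mm wide; open, the fingers measure 114 mm over their backs; the gripper's body (76 mm by 85 mm) begins 54 mm behind the grasp point. The pads swing forward as they close: fully open they stand 13 mm farther back than shut.
Start: joints at [-1.444, 0.477, 0.022, 1.555, -0.011, 1.109, -0.083], TCP at [0.157, 0.656, 0.304] pointing down, gripper open.
Joint ranges: [-2.96, 2.96], [-0.34, 2.1], [-1.41, 1.46], [0.24, 2.44], [-1.37, 4.51], [0.17, 1.92], [-2.96, 2.96]. Speed limits (rad/s): [2.39, 2.39, 3.14, 3.14, 3.14, 3.14, 3.14].

INTERFACE

Orientations are given as a rotation vector (axis times angle).
In Python, from bench import r gives the robot as it stands.
- The arm moves only by the shell command python3 -m handwheel 'ROWS' [FORCE]. ROWS is JSON, a list that holds one entry, the list of rows, each a list of 7 numbers: the shift along the world's x, y, z in m, then the turn, a rotation vector about the world's x, y, z in rad, then the finger opening in m, from 0 to 0.0854. A call has 1 to 10 rows; each row shifts and turns the commanded pose from where the row before left it; what a row does not reach is not made up. A row lasts 1/12 s, in which the tool goes at most 41.7 mm and 7.16 degrees, less where a joint would pass 70% of its speed; a pose out of reach is approached as far as the arm can. A call is refused whole if a number of a shift passes 0.0417 or a number of a turn 0.125, either way. A call with a gripper value outside its range is refused whole. The fingers move at their own pace and stop on an object; FORCE is the grip in N (left out, the last holds). Time passes only in rows, so rows that do not move let the fingers close. It gives the time, the measured TCP pose, the force and the opening at its end, in the units of the state.
- r.get_obs(): the state, without advancing time (a new reading comes with each control period).
- r.grab_frame(name): name is "scene" or "top"; returns (picture, depth): 480x640x3 uint8, red, green, blue; 480x640 float32, m along the optical axis (not along the pixel's ray), 0 where there is no reading.
- r.get_calibration(name): a dict with "vertical_fov" (degrees; the focal length in pixels is half the picture's height over the tangent of half this angle, whatever the lens; pixels are square), "cx", "cy" (the principal point, pixels), "R" (3x3) and "t" (3): a world point X has camera coordinates R X + t. Camera axes: x right, y down, z forward; pixel columns grow to the right and rows downward; lengths in m; the calibration is good to about 2 mm. A picture is of the moment at which its call begins. get_calibration takes no time and is no camera call.
- r.hand_in(): hands the job in, once; it reports no verdict.
Trained networks look in the newest picture that a camera, given by its name, has taken for a name from the list of things; names that differ only in an ending like _2 or _b are one class to them, and where a whole thing is asked for, a point or a joint stands for the part that bears it (a point fixed in the world has none). Each returns a list of dicts, best first, with "p" (0 to 1); they miss things now and then, are a little off and sometimes report something else, mostly with a low value. They report only what shows in the picture. A call takes as long as a camera call.
- r.masks_of(label, camera): "pixels" (480x640 bool, what is visible of it) and "at" ([column, row] in pixels, amid what is visible of it).
The state is a dict: "clock": time; "joints": joint angles; "qvel": joint speeds; "tau": joint torques, N m; "tcp_pos": TCP position; "orientation": TCP orientation; "contact_force": force on the tool from outside, world axes, zero at the start; "moment": the same for the moment, N m; "grip_width": finger opening in m.
Only numpy, scipy, OpenCV 4.12 (cv2) and the standard library are available. Lean on these libraries where they do the work, as an engineer would, in place of code of your own. Each camera call takes 0.05 s, during which the arm holds its last target.

## Working session

There is one attempt and no reset: what is moved stays moved. The work goes in short steps, Python scripts to look and compute and a shell command to move; the robot and the scene stay as the last step left them, time stands still between calls to the robot, and variables do not carry over. Pictures are saved under pics/ and viewed, and the job is handed in when it is done.

```bash
ls; mkdir -p pics; python3 - <<'E'
from bench import r
import cv2,numpy as np
o=r.get_obs();print(o)
for n in("scene","top"):
    p,d=r.grab_frame(n);cv2.imwrite(f"pics/{n}0.png",p[:,:,::-1]);np.save(f"pics/{n}0.npy",d);print(n,r.get_calibration(n))
E
```

```text
pics
{'clock': 0.0, 'joints': array([-1.44410638,  0.47781844,  0.02235321,  1.55644259, -0.01149577,
        1.10933225, -0.08307769]), 'qvel': array([ 8.77614244e-04,  3.21962045e-04, -7.93532286e-04, -5.30708638e-04,
        3.39533169e-05, -1.31025611e-04,  1.22075121e-03]), 'tau': array([-1.26294012e-04, -5.96450007e+01,  1.60796966e+00, -2.81207621e+01,
        1.24441463e-02,  9.29964735e-03,  8.49586002e-06]), 'tcp_pos': array([0.15693711, 0.65602584, 0.30291732]), 'orientation': array([-3.67899426e-01, -3.11990521e+00,  2.93878319e-03]), 'contact_force': array([ 0.73546405, -0.58437273,  0.47440682]), 'moment': array([-0.03960757, -0.0731482 ,  0.01733765]), 'grip_width': 0.08558833597558213}
scene {'vertical_fov': 43.59690919720468, 'cx': 329.7854968270334, 'cy': 239.1865361265588, 'R': array([[-0.06787561,  0.99764277, -0.01008958],
       [ 0.68369138,  0.03914576, -0.7287206 ],
       [-0.72660787, -0.05636052, -0.6847368 ]]), 't': array([-0.09227794, -0.34931949,  1.53616252])}
top {'vertical_fov': 51.87756257216077, 'cx': 318.3652958641675, 'cy': 235.7993682803148, 'R': array([[ 1.89799061e-04, -9.99996562e-01, -2.61519191e-03],
       [-9.96282334e-01,  3.62007004e-05, -8.61481815e-02],
       [ 8.61479800e-02,  2.62182034e-03, -9.96278903e-01]]), 't': array([0.11772355, 0.61964984, 0.80509275])}
```

View pics/scene0.png

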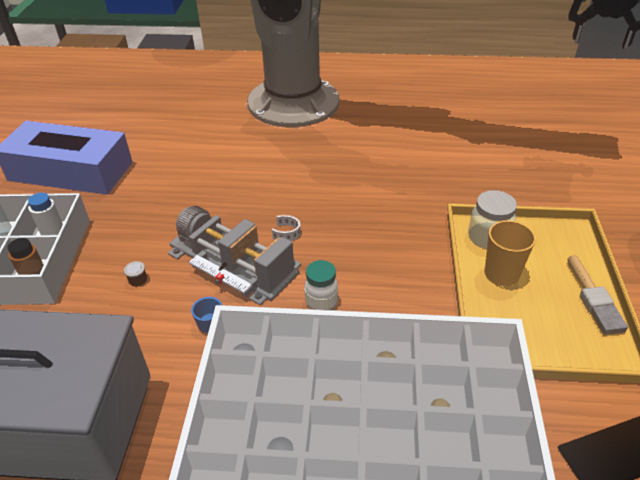

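View pics/top0.png

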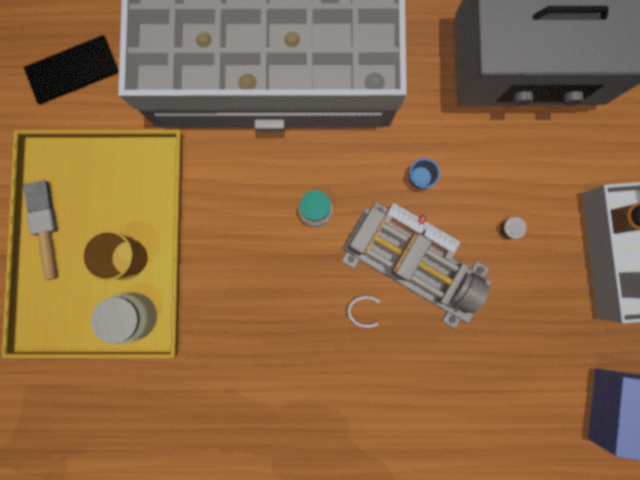

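```bash
cat > h.py <<'E'
from bench import r
import cv2,numpy as np
def cal(n):
    c=r.get_calibration(n);f=240/np.tan(np.radians(c["vertical_fov"])/2);return c,f
def px2w_z(n,u,v,z):
    c,f=cal(n);R=np.array(c["R"]);t=np.array(c["t"])
    d=R.T@np.array([(u-c["cx"])/f,(v-c["cy"])/f,1.]);o=-R.T@t
    return o+d*(z-o[2])/d[2]
def w2px(n,X):
    c,f=cal(n);p=np.array(c["R"])@np.array(X)+np.array(c["t"]);return np.array([c["cx"]+f*p[0]/p[2],c["cy"]+f*p[1]/p[2]])
def cloud(n,d):
    c,f=cal(n);R=np.array(c["R"]);t=np.array(c["t"])
    v,u=np.mgrid[:480,:640]
    P=np.stack([(u-c["cx"])/f*d,(v-c["cy"])/f*d,d],-1)
    return (P-t)@R
E
python3 - <<'E'
from h import *
for n in("scene","top"):
    p,d=r.grab_frame(n);W=cloud(n,d)
    for l in("vise","adjuster_wheel","moving_jaw","pointer_tip","gauge_mark","wheel_top","teal_jar","blue_pot","silver_cuff","loupe"):
        for m in r.masks_of(l,n)[:2]:
            k=m["pixels"];Q=W[k&(d>0)]
            print(n,l,round(m["p"],2),np.round(m["at"],1),k.sum(),np.round(np.median(Q,0),3),np.round(Q.min(0),3),np.round(Q.max(0),3))
            if l in("vise","adjuster_wheel","moving_jaw"): np.save(f"pics/{n}_{l}.npy",k)
    b=(120,180,310,310) if n=="scene" else (330,190,500,340)
    q=p[b[1]:b[3],b[0]:b[2],::-1];cv2.imwrite(f"pics/{n}c.png",cv2.resize(q,None,fx=4,fy=4,interpolation=cv2.INTER_CUBIC))
E
```

```text
scene vise 0.81 [238.6 254.5] 7008 [ 0.605 -0.032  0.042] [ 0.433 -0.18  -0.003] [0.681 0.077 0.085]
scene adjuster_wheel 0.81 [187.7 227.3] 682 [ 0.546 -0.127  0.059] [ 0.417 -0.167 -0.001] [0.608 0.006 0.082]
scene adjuster_wheel 0.54 [288.4 230.8] 370 [0.502 0.048 0.016] [ 0.466  0.017 -0.001] [0.52  0.067 0.028]
scene moving_jaw 0.7 [236.3 246.1] 1313 [ 0.596 -0.031  0.068] [ 0.516 -0.086  0.01 ] [ 0.628 -0.002  0.085]
scene pointer_tip 0.81 [237.7 242.6] 1223 [ 0.597 -0.03   0.069] [ 0.545 -0.062  0.017] [ 0.628 -0.002  0.085]
scene pointer_tip 0.64 [321.9 288. ] 1473 [0.681 0.124 0.056] [ 0.579  0.089 -0.001] [0.812 0.151 0.156]
scene wheel_top 0.57 [236.8 253.1] 7261 [ 0.603 -0.033  0.042] [ 0.417 -0.187 -0.003] [0.681 0.077 0.085]
scene teal_jar 0.84 [321.1 289.1] 1399 [0.682 0.124 0.057] [0.64  0.096 0.005] [0.695 0.151 0.083]
scene blue_pot 0.78 [204.9 312.5] 680 [ 0.712 -0.069  0.029] [ 0.66  -0.101 -0.002] [ 0.821 -0.007  0.159]
scene silver_cuff 0.62 [286.  229.1] 489 [0.498 0.044 0.016] [ 0.435  0.015 -0.002] [0.593 0.067 0.082]
scene silver_cuff 0.33 [189.2 227.6] 632 
[... 710 characters left out ...]
[419.2 217.3] 67 [ 0.647 -0.056  0.035] [ 0.64 -0.07 -0.  ] [ 0.657 -0.049  0.039]
top wheel_top 0.72 [420.  260.4] 9187 [ 0.579 -0.049  0.039] [ 0.466 -0.175 -0.004] [0.679 0.077 0.085]
top teal_jar 0.81 [315.9 210.1] 1001 [0.66  0.123 0.078] [ 0.637  0.096 -0.001] [0.701 0.152 0.083]
top blue_pot 0.91 [420.9 170.7] 816 [ 0.73  -0.065  0.018] [ 0.7   -0.097 -0.004] [ 0.762 -0.035  0.044]
top silver_cuff 0.7 [350.6 303.6] 115 [0.499 0.056 0.023] [ 0.471  0.022 -0.004] [0.517 0.069 0.028]
top silver_cuff 0.45 [470.3 283.3] 1067 [ 0.542 -0.113  0.061] [ 0.494 -0.154  0.007] [0.622 0.025 0.08 ]
top loupe 0.78 [513.6 225. ] 471 [ 0.634 -0.209  0.03 ] [ 0.617 -0.242 -0.003] [ 0.655 -0.194  0.035]
```

View pics/scenec.png

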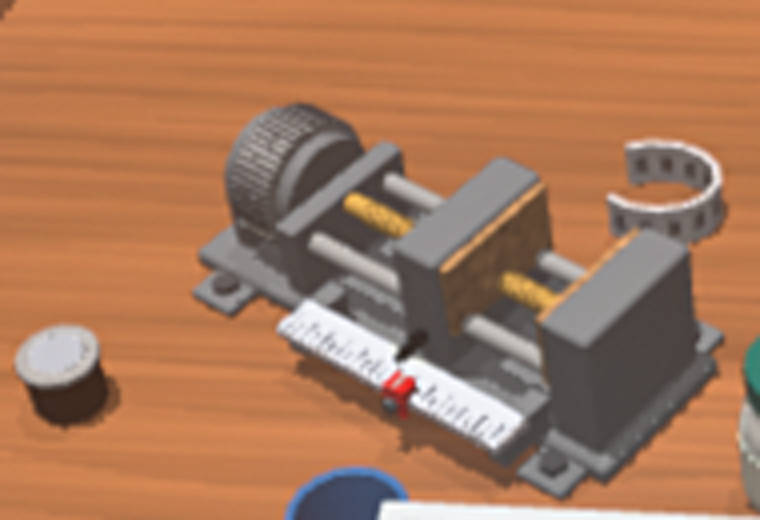

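View pics/topc.png

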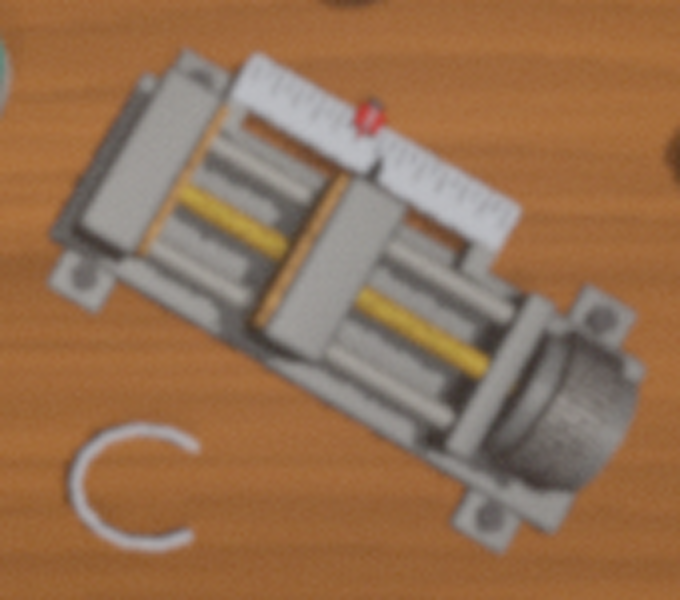

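```bash
cat > fit.py <<'E'
from h import *
p,d=r.grab_frame("top");W=cloud("top",d)
k=np.load("pics/top_vise.npy")
k=cv2.dilate(k.astype(np.uint8),np.ones((3,3)))>0
hi=k&(W[...,2]>0.072)&(W[...,2]<0.09)&(d>0)
n,lab,st,ce=cv2.connectedComponentsWithStats(hi.astype(np.uint8))
for i in range(1,n):
    if st[i,4]<30: continue
    Q=W[lab==i];rc=cv2.minAreaRect((Q[:,:2]*1000).astype(np.float32))
    print(st[i,4],np.round(Q.mean(0),4),"rect",np.round(rc[0],1),np.round(rc[1],1),round(rc[2],2),"z",np.round(np.percentile(Q[:,2],[5,50,95]),4))
E
python3 fit.py
```

```text
1488 [0.4851 0.4302 0.0877] rect [484.9 432.4] [69.  72.1] 0.3 z [0.0818 0.0883 0.0898]
```

```bash
sed -i 's/^k=np.load.*/k=np.zeros((480,640),bool);k[195:330,335:500]=1/;/^k=cv2/d' fit.py; python3 fit.py
```

```text
860 [0.6241 0.0387 0.0795] rect [624.5  38.2] [29.9 74.1] 59.22 z [0.0762 0.0796 0.0821]
897 [ 0.583  -0.0301  0.0795] rect [583.6 -30.6] [30.6 74.2] 58.67 z [0.0762 0.0797 0.0821]
316 [ 0.5262 -0.1266  0.075 ] rect [ 526.5 -126. ] [34.2 40.8] 35.65 z [0.0724 0.0749 0.0779]
```

```bash
cat > rect.py <<'E'
from h import *
import sys
A=0.5376;ey=np.array([np.sin(A),np.cos(A)]);ex=np.array([np.cos(A),-np.sin(A)])
O=ex*0.5168+ey*0.253
def rect(n,p,x0=25,x1=90,y0=-45,y1=45,s=8,z=0.031):
    xs=np.array([[x0,y0],[x1,y0],[x1,y1],[x0,y1]])/1000
    src=np.array([w2px(n,[*(O+ex*a+ey*b),z]) for a,b in xs],np.float32)
    # image: column = y', row = x' reversed
    dst=np.array([[0,(x1-x0)*s],[0,0],[(y1-y0)*s,0],[(y1-y0)*s,(x1-x0)*s]],np.float32)
    M=cv2.getPerspectiveTransform(src,dst)
    im=cv2.warpPerspective(p,M,((y1-y0)*s,(x1-x0)*s),flags=cv2.INTER_CUBIC)
    for y in range(y0,y1,5):
        cv2.line(im,((y-y0)*s,0),((y-y0)*s,20 if y%10==0 else 10),(0,255,0),1)
        if y%10==0: cv2.putText(im,str(y),((y-y0)*s,32),0,.4,(0,255,0),1)
    return im
if __name__=="__main__":
    t=sys.argv[1]
    ims=[rect(n,r.grab_frame(n)[0]) [:,:,::-1] for n in("top","scene")]
    cv2.imwrite(f"pics/r_{t}.png",cv2.resize(np.vstack([i[40:400] for i in ims]),(720,600)) if 0 else np.vstack([i[0:300+0] if 0 else cv2.resize(i,(720,300)) for i in ims]))
E
python3 rect.py a
```

```text
(no output)
```

View pics/r_a.png

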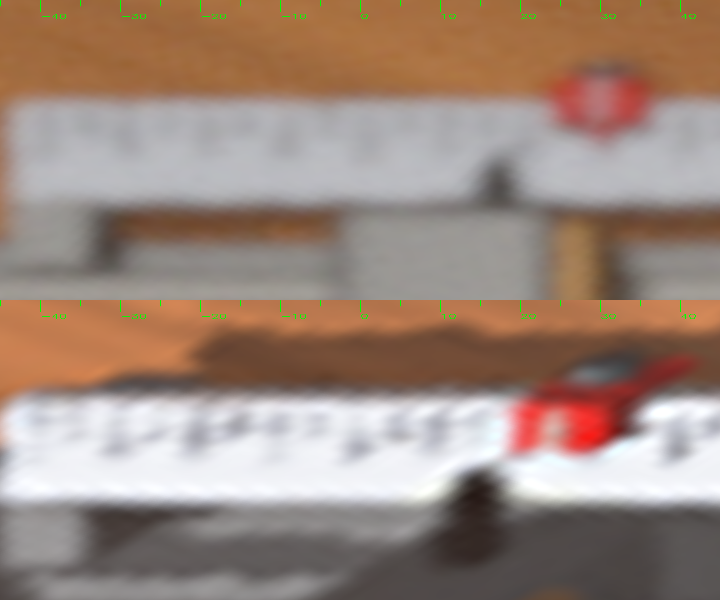

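The top view rectified to vise axes shows the pointer near y +17 mm and the gauge mark near +30 mm. The vise yaw is about -0.538 rad and the wheel top is near (0.526, -0.126). I'll close the gripper and travel over.

```bash
python3 -m handwheel '[[[0.0293,-0.0256,0,0,0,-0.09,0],[0.0293,-0.0256,0,0,0,-0.09,0],[0.0293,-0.0256,0,0,0,-0.09,0],[0.0293,-0.0256,0,0,0,-0.09,0],[0.0293,-0.0256,0,0,0,-0.09,0],[0.0293,-0.0256,0,0,0,-0.09,0],[0.0293,-0.0256,0,0,0,-0.09,0],[0.0293,-0.0256,0,0,0,-0.09,0],[0.0293,-0.0256,0,0,0,-0.09,0],[0.0293,-0.0256,0,0,0,-0.09,0]]]' 20; python3 -c "
from bench import r;print(r.get_obs()['joints'])"
```

```text
clock: 2.23
tcp_pos: [0.4512, 0.3991, 0.3043]
orientation: [-1.694, -2.646, -0.001]
contact_force: [-0.6, 0.7, -0.8]
grip_width: -0.0
[-1.07124719  0.36541955  0.31555893  1.75322888 -0.12902944  1.04252455
 -0.27832155]
```

```bash
python3 -m handwheel '[[[0.0104,-0.04,0,0,0,-0.097,0],[0.0104,-0.04,0,0,0,-0.097,0],[0.0104,-0.04,0,0,0,-0.097,0],[0.0104,-0.04,0,0,0,-0.097,0],[0.0104,-0.04,0,0,0,-0.097,0],[0.0104,-0.04,0,0,0,-0.097,0],[0.0104,-0.04,0,0,0,-0.097,0],[0.0104,-0.04,0,0,0,-0.097,0],[0.0104,-0.04,0,0,0,-0.097,0],[0.0104,-0.04,0,0,0,-0.097,0]]]'; python3 -c "
from bench import r;print(r.get_obs()['joints'])
from scipy.spatial.transform import Rotation as R;print(R.from_rotvec(r.get_obs()['orientation']).as_matrix().round(4))"
```

```text
clock: 3.07
tcp_pos: [0.5542, -0.0014, 0.3043]
orientation: [-2.732, -1.551, -0.002]
contact_force: [1.3, -0.0, 0.1]
grip_width: 0.0002
[-0.64050203  0.32024859  0.66252152  1.88117884 -0.23061023  1.01583743
 -0.41858026]
[[ 5.127e-01  8.585e-01  9.000e-04]
 [ 8.585e-01 -5.127e-01  6.000e-04]
 [ 1.000e-03  4.000e-04 -1.000e+00]]
```

```bash
python3 -m handwheel '[[[-0.0075,-0.0239,-0.026,0,0,0,0],[-0.0075,-0.0239,-0.026,0,0,0,0],[-0.0075,-0.0239,-0.026,0,0,0,0],[-0.0075,-0.0239,-0.026,0,0,0,0],[-0.0074,-0.0239,-0.026,0,0,0,0],[0,0,0,0,0,0,0],[0,0,0,0,0,0,0]]]'; python3 - <<'E'
from h import *
for n,b in(("scene",(150,150,290,255)),("top",(400,220,540,325))):
    p,d=r.grab_frame(n)
    q=p[b[1]:b[3],b[0]:b[2],::-1];cv2.imwrite(f"pics/{n}d.png",cv2.resize(q,None,fx=5,fy=5,interpolation=cv2.INTER_CUBIC))
E
```

```text
clock: 3.65
tcp_pos: [0.5153, -0.1205, 0.1729]
orientation: [-2.731, -1.551, 0.004]
contact_force: [0.9, -0.1, 0.7]
grip_width: -0.0002
```

View pics/scened.png

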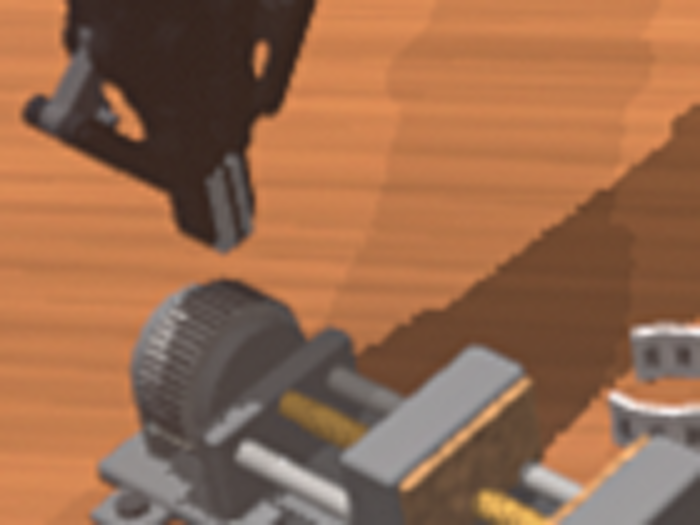

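View pics/topd.png

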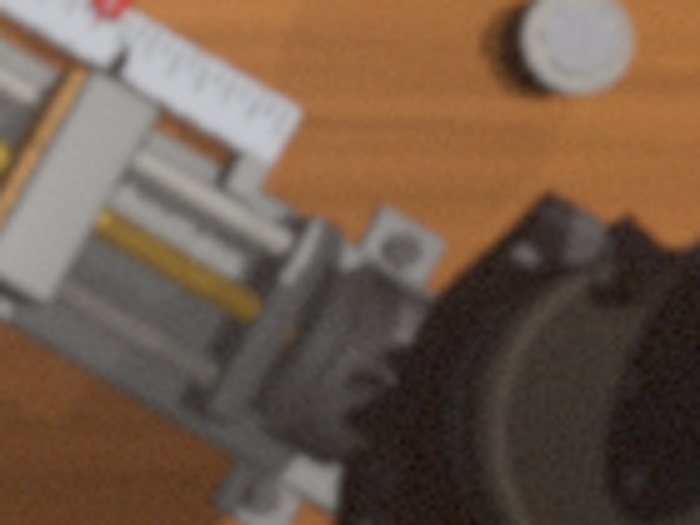

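```bash
python3 -m handwheel '[[[0.001,0,-0.01,0,0,0,0],[0,0,-0.01,0,0,0,0],[0,0,0,0,0,0,0],[0,0,0,0,0,0,0]]]';python3 -m handwheel '[[[0,0,-0.0015,0,0,0,0],[0,0,0,0,0,0,0]]]'; python3 -m handwheel '[[[0,0,-0.0015,0,0,0,0],[0,0,0,0,0,0,0]]]'
```

```text
clock: 4.08
tcp_pos: [0.5174, -0.1182, 0.1533]
orientation: [-2.727, -1.558, 0.002]
contact_force: [0.2, -0.1, -0.0]
grip_width: 0.0
clock: 4.25
tcp_pos: [0.5177, -0.1188, 0.1524]
orientation: [2.728, 1.557, 0.0]
contact_force: [0.5, -0.5, -0.0]
grip_width: -0.0002
clock: 4.42
tcp_pos: [0.5177, -0.119, 0.1509]
orientation: [2.729, 1.557, 0.0]
contact_force: [0.5, 0.3, 0.2]
grip_width: 0.0002
```

```bash
python3 -m handwheel '[[[-0.0005,-0.0015,-0.001,0,0,0,0],[0,0,0,0,0,0,0]]]';python3 -m handwheel '[[[0,0,-0.001,0,0,0,0],[0,0,0,0,0,0,0]]]'; python3 -m handwheel '[[[0,0,-0.0005,0,0,0,0],[0,0,0,0,0,0,0]]]'
```

```text
clock: 4.58
tcp_pos: [0.517, -0.1208, 0.1499]
orientation: [2.729, 1.556, -0.0]
contact_force: [-0.5, -0.5, -0.4]
grip_width: -0.0004
clock: 4.75
tcp_pos: [0.5171, -0.1205, 0.1488]
orientation: [-2.729, -1.556, 0.0]
contact_force: [-0.7, 0.7, 0.5]
grip_width: -0.0002
clock: 4.92
tcp_pos: [0.5172, -0.1205, 0.1485]
orientation: [-2.729, -1.557, -0.0]
contact_force: [-0.7, 0.8, 0.2]
grip_width: 0.0002
```

```bash
for i in 1 2; do python3 -m handwheel '[[[0,0,-0.0005,0,0,0,0],[0,0,0,0,0,0,0]]]'; done; python3 -m handwheel '[[[0,0,-0.0003,0,0,0,0],[0,0,0,0,0,0,0]]]'
```

```text
clock: 5.08
tcp_pos: [0.5172, -0.1206, 0.1483]
orientation: [-2.729, -1.556, -0.001]
contact_force: [-1.6, 0.4, 4.5]
grip_width: -0.0001
clock: 5.25
tcp_pos: [0.5173, -0.1206, 0.1482]
orientation: [-2.729, -1.556, -0.001]
contact_force: [-2.4, 1.1, 10.2]
grip_width: -0.0002
clock: 5.42
tcp_pos: [0.5173, -0.1207, 0.1481]
orientation: [-2.729, -1.556, -0.001]
contact_force: [-3.4, 1.4, 12.5]
grip_width: -0.0001
```

```bash
python3 -m handwheel '[[[0,0,0.0005,0,0,0,0],[0.0021,-0.0013,0,0,0,0,0],[0.0021,-0.0013,0,0,0,0,0],[0.0021,-0.0013,0,0,0,0,0]]]';  python3 -m handwheel '[[[0.0021,-0.0013,0,0,0,0,0],[0.0021,-0.0013,0,0,0,0,0]]]'; python3 -m handwheel '[[[0.0021,-0.0013,0,0,0,0,0],[0.0021,-0.0013,0,0,0,0,0]]]'; python3 rect.py b
```

```text
clock: 5.75
tcp_pos: [0.5239, -0.1246, 0.1486]
orientation: [2.729, 1.556, 0.002]
contact_force: [-2.6, 0.2, 10.3]
grip_width: 0.0002
clock: 5.92
tcp_pos: [0.5282, -0.1272, 0.1486]
orientation: [2.729, 1.556, 0.002]
contact_force: [-1.7, 1.4, 9.9]
grip_width: 0.0001
clock: 6.08
tcp_pos: [0.5324, -0.1297, 0.1485]
orientation: [2.729, 1.556, 0.002]
contact_force: [-1.5, 1.6, 8.7]
grip_width: -0.0001
```

View pics/r_b.png

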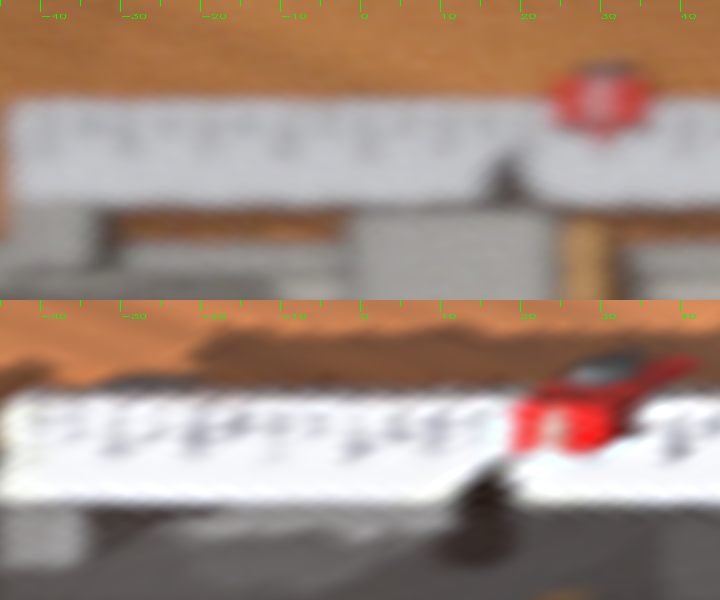

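```bash
python3 -m handwheel '[[[0.0021,-0.0013,0,0,0,0,0],[0.0021,-0.0013,0,0,0,0,0]]]'; python3 -m handwheel '[[[0,0,0.006,0,0,0,0],[-0.0103,0.0062,0,0,0,0,0],[-0.0103,0.0062,0,0,0,0,0],[0,0,0,0,0,0,0],[0,0,-0.0055,0,0,0,0],[0,0,0,0,0,0,0],[0,0,-0.0003,0,0,0,0],[0,0,0,0,0,0,0]]]'
```

```text
clock: 6.35
tcp_pos: [0.5363, -0.132, 0.1481]
orientation: [-2.728, -1.557, -0.001]
contact_force: [-1.1, 1.4, 3.7]
grip_width: -0.0001
clock: 7.02
tcp_pos: [0.5161, -0.1199, 0.148]
orientation: [-2.729, -1.557, -0.001]
contact_force: [-2.4, 3.4, 7.0]
grip_width: -0.0002
```

```bash
python3 -m handwheel '[[[0.0035,-0.0021,0,0,0,0,0],[0.0035,-0.0021,0,0,0,0,0],[0.0035,-0.0021,0,0,0,0,0]]]'; python3 -m handwheel '[[[0.0035,-0.0021,0,0,0,0,0],[0.0035,-0.0021,-0.0002,0,0,0,0],[0.0035,-0.0021,-0.0002,0,0,0,0]]]'; python3 -m handwheel '[[[0,0,0.0062,0,0,0,0],[-0.0105,0.0063,0,0,0,0,0],[-0.0105,0.0063,0,0,0,0,0],[0,0,0,0,0,0,0],[0,0,-0.0055,0,0,0,0],[0,0,0,0,0,0,0],[0,0,-0.0003,0,0,0,0],[0,0,0,0,0,0,0]]]'; python3 rect.py c
```

```text
clock: 7.27
tcp_pos: [0.5272, -0.1265, 0.1486]
orientation: [2.729, 1.556, 0.002]
contact_force: [-2.1, 1.8, 10.4]
grip_width: -0.0002
clock: 7.52
tcp_pos: [0.5376, -0.1328, 0.1478]
orientation: [2.729, 1.556, 0.002]
contact_force: [-0.5, -0.3, 2.3]
grip_width: -0.0003
clock: 8.18
tcp_pos: [0.5162, -0.12, 0.148]
orientation: [-2.729, -1.557, -0.001]
contact_force: [-2.6, 1.9, 6.4]
grip_width: 0.0002
```

View pics/r_c.png

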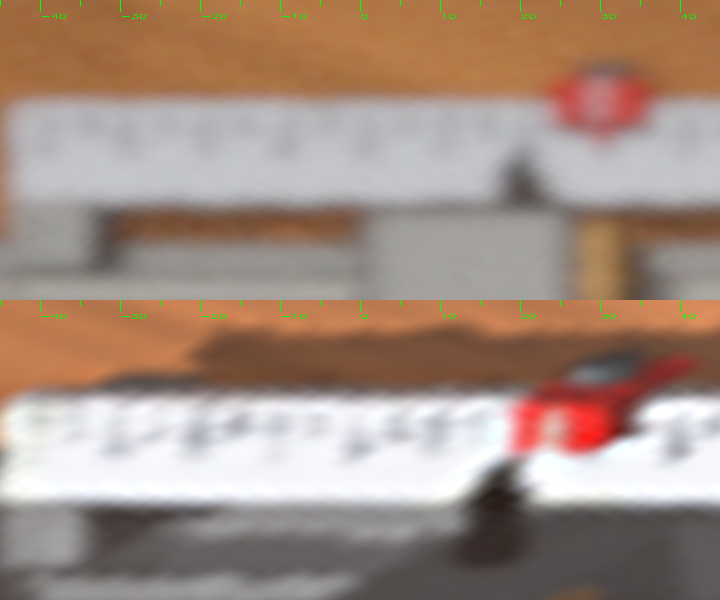

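```bash
python3 -m handwheel '[[[0.0035,-0.0021,0,0,0,0,0],[0.0035,-0.0021,0,0,0,0,0],[0.0035,-0.0021,0,0,0,0,0],[0.0035,-0.0021,0,0,0,0,0],[0.0035,-0.0021,-0.0002,0,0,0,0],[0.0035,-0.0021,-0.0002,0,0,0,0]]]'; python3 -m handwheel '[[[0,0,0.0062,0,0,0,0],[-0.0105,0.0063,0,0,0,0,0],[-0.0105,0.0063,0,0,0,0,0],[0,0,0,0,0,0,0],[0,0,-0.0055,0,0,0,0],[0,0,0,0,0,0,0],[0,0,-0.0003,0,0,0,0],[0,0,0,0,0,0,0]]]'
python3 -m handwheel '[[[0.0035,-0.0021,0,0,0,0,0],[0.0035,-0.0021,0,0,0,0,0],[0.0035,-0.0021,0,0,0,0,0],[0.0035,-0.0021,0,0,0,0,0],[0.0035,-0.0021,-0.0002,0,0,0,0],[0.0035,-0.0021,-0.0002,0,0,0,0]]]'; python3 -m handwheel '[[[0,0,0.0062,0,0,0,0],[-0.0105,0.0063,0,0,0,0,0],[-0.0105,0.0063,0,0,0,0,0],[0,0,0,0,0,0,0],[0,0,-0.0055,0,0,0,0],[0,0,0,0,0,0,0],[0,0,-0.0003,0,0,0,0],[0,0,0,0,0,0,0]]]'
python3 rect.py d
```

```text
clock: 8.78
tcp_pos: [0.5377, -0.1329, 0.1477]
orientation: [2.728, 1.556, 0.002]
contact_force: [-0.4, 0.2, 2.4]
grip_width: -0.0006
clock: 9.45
tcp_pos: [0.5163, -0.12, 0.148]
orientation: [-2.729, -1.557, -0.001]
contact_force: [-1.9, 1.8, 7.2]
grip_width: -0.0001
clock: 9.95
tcp_pos: [0.5377, -0.1329, 0.1477]
orientation: [2.728, 1.556, 0.002]
contact_force: [-0.4, 0.3, 0.8]
grip_width: 0.0002
clock: 10.62
tcp_pos: [0.5163, -0.12, 0.1481]
orientation: [-2.729, -1.557, -0.001]
contact_force: [-2.7, 1.8, 6.6]
grip_width: 0.0005
```

View pics/r_d.png

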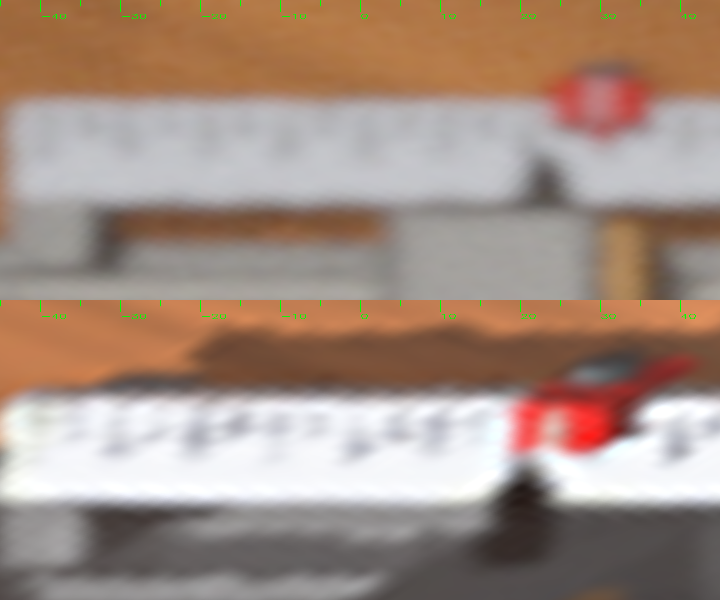

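```bash
python3 -m handwheel '[[[0.0035,-0.0021,0,0,0,0,0],[0.0035,-0.0021,0,0,0,0,0],[0.0035,-0.0021,0,0,0,0,0],[0.0035,-0.0021,0,0,0,0,0],[0.0035,-0.0021,-0.0002,0,0,0,0],[0.0035,-0.0021,-0.0002,0,0,0,0]]]'; python3 -m handwheel '[[[0,0,0.0062,0,0,0,0],[-0.0105,0.0063,0,0,0,0,0],[-0.0105,0.0063,0,0,0,0,0],[0,0,0,0,0,0,0],[0,0,-0.0055,0,0,0,0],[0,0,0,0,0,0,0],[0,0,-0.0003,0,0,0,0],[0,0,0,0,0,0,0]]]'
python3 -m handwheel '[[[0.0035,-0.0021,0,0,0,0,0],[0.0035,-0.0021,0,0,0,0,0],[0.0035,-0.0021,0,0,0,0,0],[0.0035,-0.0021,0,0,0,0,0],[0.0035,-0.0021,-0.0002,0,0,0,0],[0.0035,-0.0021,-0.0002,0,0,0,0]]]'; python3 -m handwheel '[[[0,0,0.0062,0,0,0,0],[-0.0105,0.0063,0,0,0,0,0],[-0.0105,0.0063,0,0,0,0,0],[0,0,0,0,0,0,0],[0,0,-0.0055,0,0,0,0],[0,0,0,0,0,0,0],[0,0,-0.0003,0,0,0,0],[0,0,0,0,0,0,0]]]'
cat > gap.py <<'E'
from rect import *
import sys
acc=[]
N=int(sys.argv[2])
for n in("top","scene"):
    P=np.mean([r.grab_frame(n)[0].astype(np.float32) for _ in range(N)],0).astype(np.uint8)
    im=rect(n,P,x0=40,x1=85,y0=0,y1=45,s=16)
    cv2.imwrite(f"pics/g_{sys.argv[1]}_{n}.png",im[:,:,::-1][0:560])
E
python3 gap.py e 4
```

```text
clock: 11.22
tcp_pos: [0.5377, -0.1329, 0.1478]
orientation: [2.728, 1.556, 0.002]
contact_force: [-1.4, 0.1, 1.3]
grip_width: -0.0002
clock: 11.88
tcp_pos: [0.5163, -0.12, 0.1481]
orientation: [-2.729, -1.556, -0.001]
contact_force: [-2.1, 2.2, 7.6]
grip_width: 0.0001
clock: 12.38
tcp_pos: [0.5377, -0.1329, 0.1478]
orientation: [2.728, 1.556, 0.002]
contact_force: [-0.5, -0.5, 1.6]
grip_width: 0.0001
clock: 13.05
tcp_pos: [0.5163, -0.12, 0.1481]
orientation: [-2.729, -1.557, -0.001]
contact_force: [-2.1, 2.2, 7.4]
grip_width: 0.0
```

View pics/g_e_top.png

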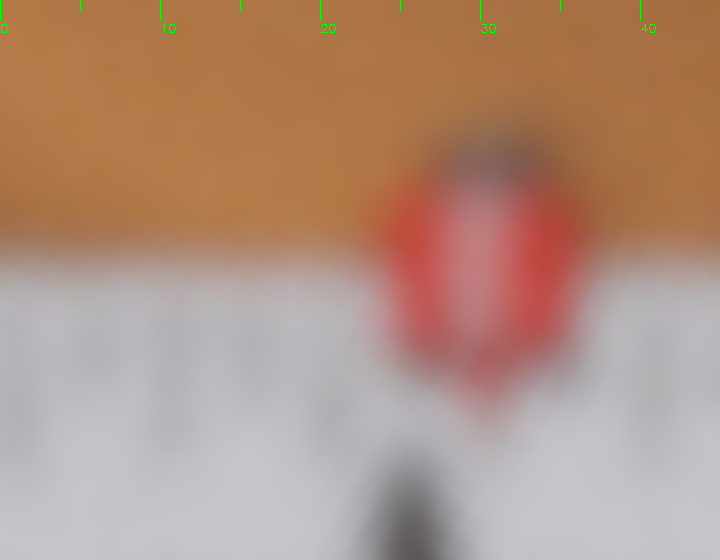

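View pics/g_e_scene.png

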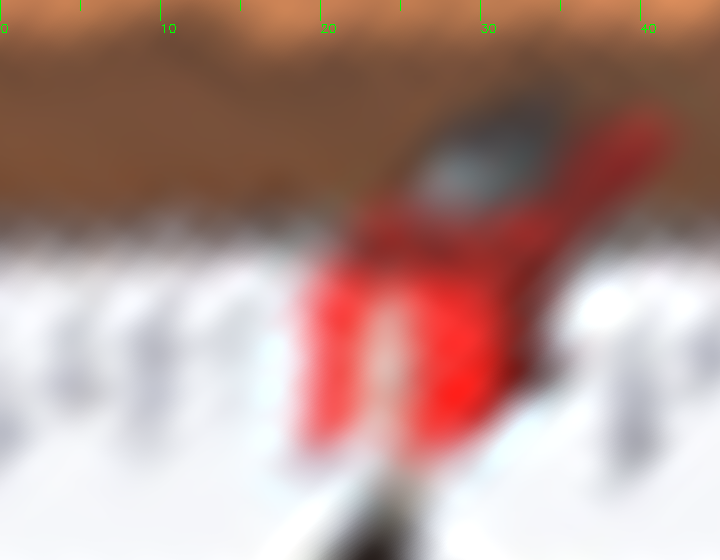

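Top view: red mark tip is at column 487 (30.4 mm) and the black pointer at 410 (25.6 mm), a gap of about 4.7 mm. I'll do two more strokes and then look again.

```bash
python3 -m handwheel '[[[0.0035,-0.0021,0,0,0,0,0],[0.0035,-0.0021,0,0,0,0,0],[0.0035,-0.0021,0,0,0,0,0],[0.0035,-0.0021,0,0,0,0,0],[0.0035,-0.0021,-0.0002,0,0,0,0],[0.0035,-0.0021,-0.0002,0,0,0,0]]]'; python3 -m handwheel '[[[0,0,0.0062,0,0,0,0],[-0.0105,0.0063,0,0,0,0,0],[-0.0105,0.0063,0,0,0,0,0],[0,0,0,0,0,0,0],[0,0,-0.0055,0,0,0,0],[0,0,0,0,0,0,0],[0,0,-0.0003,0,0,0,0],[0,0,0,0,0,0,0]]]'
python3 -m handwheel '[[[0.0035,-0.0021,0,0,0,0,0],[0.0035,-0.0021,0,0,0,0,0],[0.0035,-0.0021,0,0,0,0,0],[0.0035,-0.0021,0,0,0,0,0],[0.0035,-0.0021,-0.0002,0,0,0,0],[0.0035,-0.0021,-0.0002,0,0,0,0]]]'; python3 -m handwheel '[[[0,0,0.0062,0,0,0,0],[-0.0105,0.0063,0,0,0,0,0],[-0.0105,0.0063,0,0,0,0,0],[0,0,0,0,0,0,0],[0,0,-0.0055,0,0,0,0],[0,0,0,0,0,0,0],[0,0,-0.0003,0,0,0,0],[0,0,0,0,0,0,0]]]'
cat > gap.py <<'E'
from rect import *
import sys
P=np.mean([r.grab_frame("top")[0].astype(np.float32) for _ in range(int(sys.argv[2]))],0).astype(np.uint8)
im=rect("top",P,x0=40,x1=85,y0=0,y1=45,s=16)
cv2.imwrite(f"pics/g_{sys.argv[1]}.png",im[:,:,::-1][60:600])
f=im.astype(float);red=f[...,0]-f[...,1:].max(-1)
lum=f.max(-1)
# per-row centres
for y in range(385,430,10):
    w=np.clip(red[y,400:600]-15,0,None)
    if w.sum()>0: print("red row",y,round((w*np.arange(400,600)).sum()/w.sum()/16,2))
for y in range(460,600,20):
    w=np.clip(150-lum[y,330:560],0,None)
    if w.sum()>50: print("blk row",y,round((w*np.arange(330,560)).sum()/w.sum()/16,2),int(w.sum()))
w=np.clip(red[200:380,330:620]-40,0,None);print("red block",round((w.sum(0)*np.arange(330,620)).sum()/w.sum()/16,2))
E
python3 gap.py f 4
```

```text
clock: 13.95
tcp_pos: [0.5377, -0.1328, 0.1477]
orientation: [2.728, 1.556, 0.002]
contact_force: [-0.5, 0.3, 1.4]
grip_width: -0.0001
clock: 14.62
tcp_pos: [0.5163, -0.12, 0.1481]
orientation: [-2.729, -1.557, -0.001]
contact_force: [-2.1, 2.1, 7.3]
grip_width: 0.0001
clock: 15.12
tcp_pos: [0.5377, -0.1329, 0.1478]
orientation: [2.728, 1.556, 0.002]
contact_force: [-1.3, 0.1, 2.1]
grip_width: -0.0002
clock: 15.78
tcp_pos: [0.5163, -0.12, 0.1481]
orientation: [-2.729, -1.557, -0.001]
contact_force: [-2.2, 2.2, 6.8]
grip_width: -0.0002
red row 385 30.18
red row 395 30.19
red row 405 30.19
red row 415 30.21
red row 425 30.21
blk row 480 28.96 311
blk row 500 28.91 1028
blk row 520 28.77 1941
blk row 540 28.66 2652
blk row 560 28.67 3139
blk row 580 28.64 3540
red block 30.01
```

View pics/g_f.png

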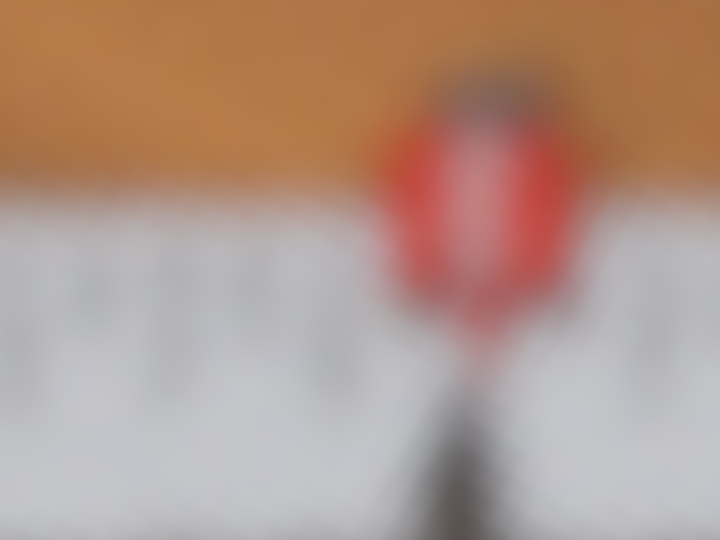

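```bash
python3 -m handwheel '[[[0.0035,-0.0021,0,0,0,0,0],[0.0035,-0.0021,0,0,0,0,0],[0.0035,-0.0021,0,0,0,0,0],[0.0017,-0.001,0,0,0,0,0],[0,0,0,0,0,0,0]]]'; python3 gap.py g 6; python3 - <<'E'
from rect import *
P=np.mean([r.grab_frame("scene")[0].astype(np.float32) for _ in range(4)],0).astype(np.uint8)
q=P[235:300,180:270,::-1];cv2.imwrite("pics/s_g.png",cv2.resize(q,None,fx=8,fy=8,interpolation=cv2.INTER_CUBIC))
E
```

```text
clock: 16.4
tcp_pos: [0.5296, -0.1279, 0.1486]
orientation: [2.728, 1.555, 0.003]
contact_force: [-0.3, 0.1, 9.1]
grip_width: 0.0001
red row 385 30.23
red row 395 30.29
red row 405 30.34
red row 415 30.34
red row 425 30.3
blk row 480 29.56 425
blk row 500 29.44 1136
blk row 520 29.34 1788
blk row 540 29.4 2373
blk row 560 29.44 2880
blk row 580 29.6 3509
red block 30.01
```

View pics/g_g.png

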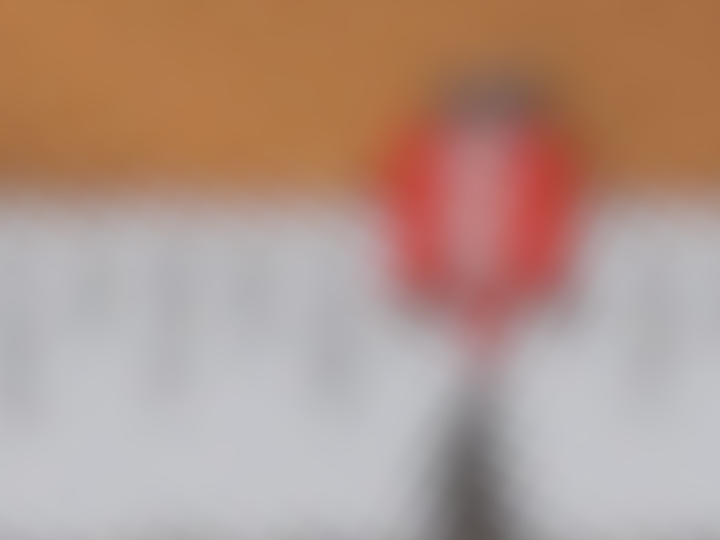

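View pics/s_g.png

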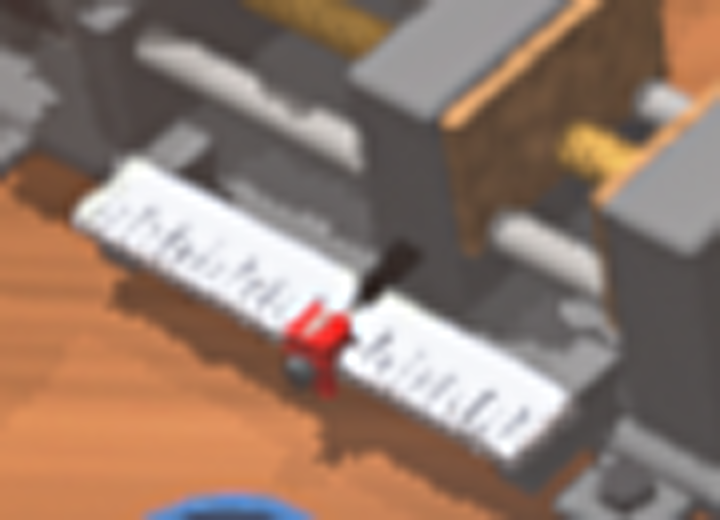

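```bash
python3 - <<'E'
from rect import *
for n in("top","scene"):
    c,f=cal(n);C=-np.array(c["R"]).T@np.array(c["t"]);print(n,C.round(3),"f",round(f,1))
    D=[];I=[]
    for _ in range(4):
        p,d=r.grab_frame(n);D.append(d);I.append(p.astype(float))
    d=np.median(D,0);p=np.mean(I,0);W=cloud(n,d)
    V=np.stack([(W[...,:2]-O)@ex,(W[...,:2]-O)@ey,W[...,2]],-1)*1000
    red=p[...,0]-p[...,1:].max(-1)
    u0,v0=w2px(n,[*(O+ex*.066+ey*.030),.035]).round().astype(int)
    for v in range(v0-6,v0+8):
        print(v,' '.join(f"{int(p[v,u].max()):3d}/{int(red[v,u]):3d}/{V[v,u,2]:2.0f}" for u in range(u0-6,u0+8)))
    print(u0-6)
    for h in(.027,.031,.035,.040):print(h,[w2px(n,[*(O+ex*x+ey*.0302),h]).round(1).tolist() for x in(.055,.061,.067,.077)])
E
```

```text
top [0.548 0.116 0.856] f 493.4
214 169/ 50/ 1 169/ 55/-1 166/ 56/-0 163/ 54/ 0 160/ 55/ 1 153/ 53/-1 145/ 46/27 144/ 42/29 154/ 45/ 0 165/ 51/ 2 170/ 55/-0 172/ 55/ 0 173/ 57/ 0 174/ 56/ 0
215 171/ 36/-0 168/ 46/ 0 164/ 52/ 1 160/ 58/ 1 157/ 65/ 1 153/ 66/35 139/ 51/28 132/ 35/31 138/ 35/30 155/ 45/ 0 166/ 53/-0 172/ 55/-0 173/ 56/ 1 174/ 56/ 1
216 175/ 15/28 169/ 27/ 0 162/ 42/ 0 160/ 64/28 166/ 89/35 169/ 94/36 159/ 70/36 143/ 44/29 136/ 37/29 145/ 44/29 160/ 53/ 1 172/ 56/ 0 174/ 56/ 1 174/ 57/-1
217 179/  3/28 174/ 11/29 167/ 32/27 169/ 72/34 181/109/36 186/109/36 181/ 80/36 171/ 54/36 161/ 56/36 157/ 63/ 2 166/ 61/ 0 173/ 59/-0 175/ 56/ 0 175/ 57/ 1
218 185/ -2/28 181/  5/29 174/ 33/29 180/ 87/35 190/116/36 194/104/36 192/ 76/36 187/ 64/35 182/ 82/36 178/ 91/36 177/ 78/34 178/ 63/-1 178/ 58/ 0 177/ 56/-0
219 185/ -2/29 178/  6/29 173/ 44/35 184/ 99/36 193/112/37 195/ 89/37 193/ 68/37 192/ 76/37 192/102/36 188/109/35 182/ 85/35 179/ 66/ 1 178/ 57/ 1 177/ 58/-1
220 184/ -2/28 170/  9/28 165/ 46/34 180/ 94/36 188/ 96/36 189/ 72/37 190/ 66/35 193/ 89/36 193/112/35 188/103/35 179/ 7
[... 3263 characters left out ...]
00/ 39/30 122/ 76/30 115/ 57/27 115/ 15/27 153/  2/28 225/ -3/30 250/ -6/29 253/ -6/28 223/ -6/30
282 117/ 38/ 1 103/ 29/27  79/ 14/28  70/  4/32  76/ 10/28 103/ 51/26 124/ 80/28 118/ 69/27 114/ 29/24 115/ 14/27 127/  9/28 173/  5/29 208/  3/29 230/ -2/29
283 124/ 41/-0 112/ 36/ 2  96/ 26/25  81/ 16/27  90/ 27/26 111/ 57/23 134/ 88/24 127/ 81/23 117/ 46/ 2 113/ 32/ 2 111/ 24/25 117/ 15/28 127/ 10/28 176/  9/28
214
0.027 [[224.8, 275.5], [222.5, 277.5], [220.2, 279.6], [216.3, 283.1]]
0.031 [[224.5, 273.9], [222.2, 276.0], [219.9, 278.1], [216.0, 281.5]]
0.035 [[224.2, 272.3], [221.9, 274.4], [219.5, 276.5], [215.6, 280.0]]
0.04 [[223.8, 270.4], [221.5, 272.4], [219.2, 274.5], [215.2, 278.0]]
```

```bash
python3 - <<'E'
from rect import *
out=[]
for n in("top","scene"):
    I=[];D=[]
    for _ in range(5):
        p,d=r.grab_frame(n);I.append(p.astype(np.float32));D.append(d)
    P=np.mean(I,0).astype(np.uint8);d=np.mean(D,0);np.save(f"pics/P_{n}.npy",P)
    W=cloud(n,d);V=np.stack([(W[...,:2]-O)@ex,(W[...,:2]-O)@ey,W[...,2]],-1)*1000
    m=(V[...,0]>38)&(V[...,0]<60)&(V[...,1]>20)&(V[...,1]<40)&(P.max(-1)<110)&(V[...,2]>20)
    for q,c in sorted(zip(V[m].round(1).tolist(),P[m].max(-1).tolist())): print(n,q,c)
    red=P[...,0].astype(float)-P[...,1:].max(-1)
    m=(V[...,0]>54)&(V[...,0]<80)&(V[...,1]>20)&(V[...,1]<40)&(red>60)&(V[...,2]>34)
    print(n,"red mean",V[m].mean(0).round(2),m.sum(),"z med",np.median(V[m][:,2]), "y range",V[m][:,1].min(),V[m][:,1].max())
    for z in(.031,.034,.036):
        out.append(rect(n,P,x0=45,x1=80,y0=15,y1=45,s=8,z=z))
a=np.vstack([np.hstack(out[:3]),np.hstack(out[3:])])[:,:,::-1]
cv2.imwrite("pics/zz.png",a);print(a.shape)
E
```

```text
top [45.3, 28.9, 33.0] 105
top [45.8, 31.3, 33.8] 100
top [46.6, 29.8, 33.8] 91
top [48.2, 30.6, 33.1] 99
top [48.8, 29.3, 34.5] 97
top [50.5, 30.0, 33.4] 100
top red mean [67.37 30.35 35.67] 40 z med 35.64983605079959 y range 24.6133843502187 36.49189889275238
scene [38.4, 30.9, 32.2] 62
scene [38.7, 27.0, 35.2] 54
scene [39.6, 25.3, 35.0] 63
scene [39.6, 30.1, 35.2] 53
scene [40.5, 28.5, 35.1] 52
scene [40.8, 31.0, 34.3] 53
scene [41.4, 26.9, 34.9] 55
scene [41.4, 31.3, 32.4] 63
scene [42.0, 29.8, 34.6] 51
scene [42.4, 25.6, 35.1] 90
scene [42.8, 28.1, 34.3] 52
scene [43.2, 30.7, 33.6] 51
scene [43.4, 26.1, 33.7] 65
scene [44.2, 31.4, 32.3] 70
scene [44.4, 24.8, 33.8] 104
scene [44.4, 29.5, 33.9] 50
scene [45.9, 30.7, 33.3] 67
scene [46.2, 26.3, 33.7] 63
scene [47.4, 29.8, 34.1] 47
scene [47.9, 25.7, 34.7] 106
scene [48.7, 30.9, 33.4] 77
scene [49.3, 29.4, 35.5] 46
scene [49.6, 27.1, 34.5] 80
scene [50.8, 30.7, 35.0] 42
scene [51.2, 28.6, 34.2] 61
scene [51.2, 30.6, 32.8] 90
scene [53.0, 30.2, 34.2] 75
scene red mean [67.3  29.85 36.35] 34 z med 36.44444070051979 y range 23.345351519850162 35.57548562835342
(560, 720, 3)
```

View pics/zz.png

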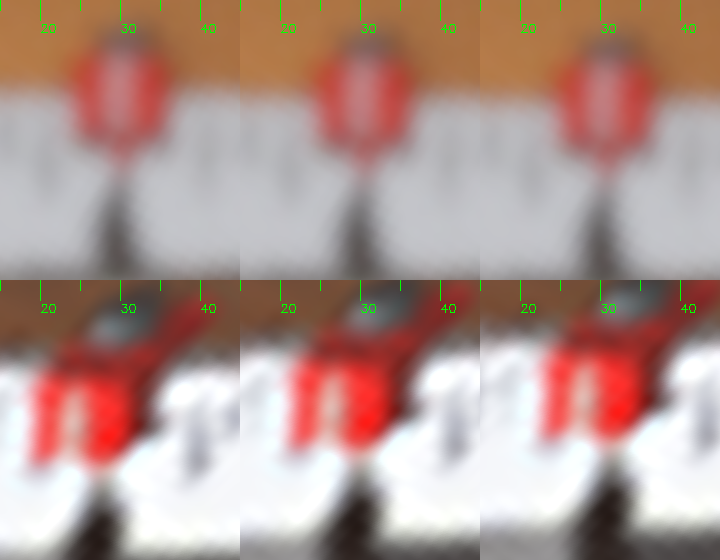

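```bash
python3 -m handwheel '[[[0.0032,-0.0019,0,0,0,0,0],[0.0032,-0.0019,-0.0001,0,0,0,0],[0,0,0,0,0,0,0]]]'; python3 -m handwheel '[[[0,0,0.01,0,0,0,0],[0,0,0.03,0,0,0,0],[0,0,0.03,0,0,0,0],[0,0,0.03,0,0,0,0],[-0.03,-0.01,0.01,0,0,0,0],[-0.03,-0.01,0.01,0,0,0,0],[0,0,0,0,0,0,0]]]'; python3 gap.py h 8; python3 - <<'E'
from rect import *
out=[]
for n in("top","scene"):
    P=np.mean([r.grab_frame(n)[0].astype(np.float32) for _ in range(5)],0).astype(np.uint8);np.save(f"pics/Ph_{n}.npy",P)
    for z in(.031,.034,.036): out.append(rect(n,P,x0=45,x1=80,y0=15,y1=45,s=8,z=z))
cv2.imwrite("pics/zh.png",np.vstack([np.hstack(out[:3]),np.hstack(out[3:])])[:,:,::-1])
E
```

```text
clock: 18.05
tcp_pos: [0.5357, -0.1316, 0.1481]
orientation: [2.728, 1.556, 0.002]
contact_force: [1.5, 0.9, 5.9]
grip_width: 0.0001
clock: 18.63
tcp_pos: [0.4695, -0.1542, 0.2693]
orientation: [-2.732, -1.548, -0.0]
contact_force: [-0.5, -0.5, 0.1]
grip_width: 0.0004
red row 385 30.23
red row 395 30.22
red row 405 30.25
red row 415 30.27
red row 425 30.32
blk row 460 29.89 71
blk row 480 29.89 519
blk row 500 29.92 1266
blk row 520 30.03 2172
blk row 540 30.11 3003
blk row 560 30.12 3546
blk row 580 30.2 4132
red block 30.0
```

View pics/zh.png

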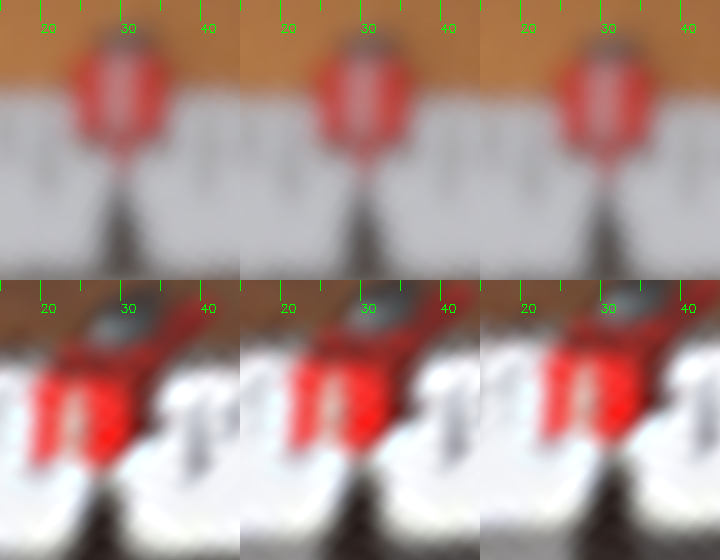

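View pics/g_h.png

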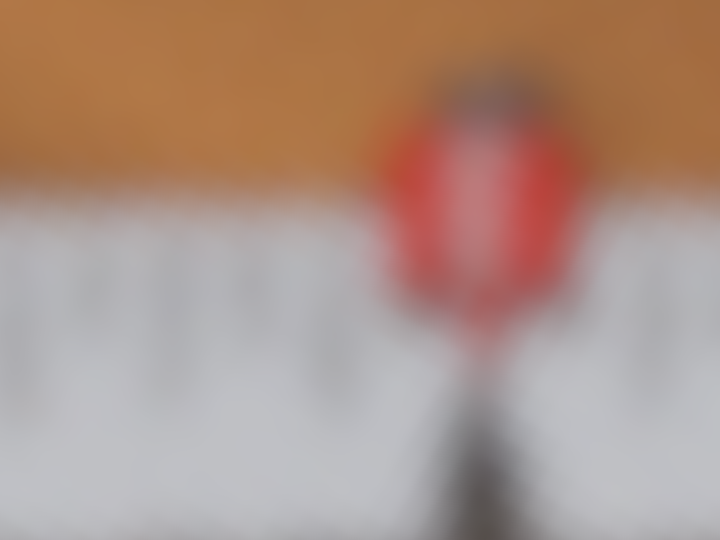

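```bash
python3 - <<'E'
from bench import r
o=r.get_obs();print(o["clock"],o["contact_force"].round(1),o["qvel"].round(3));print(r.hand_in())
E
```

```text
19.5333 [ 0.5 -0.4 -0.5] [ 0.    -0.002  0.001  0.001  0.002 -0.     0.001]
the job is handed in; nothing more can be done
None
```

I closed the vise by rolling the top of the wheel towards +x with the shut gripper's fingertip, over about nine strokes. The last two were shortened so the pointer would not run past the red mark. I then lifted clear and handed in at 19.5 s, with the arm still and no contact.

- **Press:** the readings showed about 4 to 10 N while rolling, and 12.5 N once at first contact. I only saw the force at the end of each move, so anything between readings is not covered.
- **Final check, top camera:** the pointer reads y ≈ 30.0 mm and the mark ≈ 30.25 mm in the vise's frame. That puts the pointer level, or about 0.2 mm short, with roughly ±0.3 mm uncertainty. Adding up the rim travel puts the pointer at about 29.85 mm, which agrees.
- **Check that did not settle it:** the scene camera could not confirm the last few tenths. It partly hides the mark's tip, and its reading depends heavily on the height I assume. Before the last 0.45 mm of advance it suggested a gap of between 0 and 0.7 mm, against the top camera's 0.7 to 0.8 mm. So a few tenths past the mark is not ruled out.
- **Surroundings:** the fingertip touched only the wheel. I did not re-measure the other objects at the end, but the arm stayed well above them throughout.

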